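# Roll the exhaust pipe stub into the V-block and up to its stop

### The arm

A 6-joint arm with a two-finger parallel gripper is mounted at the origin on the work surface. World frame = base frame: x ahead of the robot, y to its left, z up, the work surface at z = 0. Lengths are in mm, angles in degrees, forces in N, time in s.
With the tool pointing down it reaches from about 300 to 875 mm from the base axis. Payload 6.4 kg.
Tool frame: the origin (TCP) lies on the centre line of the jaws, within the pads' length; the fingertips stand 19 mm ahead of it and the grasp point (between the pads) is the TCP; z points along the fingers, y is the direction in which the jaws open and shut (so a half turn about z gives the same grasp; the last joint's range is limited). The gripper opens to 88 mm and grips with 3 to 60 N. Pads are 18 mm wide; open, the fingers measure 123 mm over their backs; the gripper's body (75 mm by 187 mm) begins 45 mm behind the grasp point.
Start: joints at [51.778, 10.359, 92.074, -0, 77.567, -11.82], TCP at [255.674, 515.046, 257.714] pointing down, gripper open.
Joint ranges: [-171.53, 171.53], [-51.25, 118.39], [17.06, 147.69], [-65.23, 245.23], [0, 150.52], [-178.68, 178.68]. Speed limits (degrees/s): [147.25, 147.25, 172.46, 180, 180, 180].

### API

Orientations are given as [roll, pitch, yaw] about the fixed x, y, z axes, in that order (R = Rz(yaw) Ry(pitch) Rx(roll)).
In Python, from station import state, capture, close_job gives the robot as it stands.
- The arm moves only by the tool step_arm, never from a script. Its argument "commands" is a list that holds one entry, the list of rows, each a list of 7 numbers: the finger opening in m, from 0 to 0.0881, then the shift along the tool's x, y, z in m, then the turn, a rotation vector about the tool's x, y, z in degrees. In form: [[[gripper, dx, dy, dz, ax, ay, az], ...]]. A call has 1 to 5 rows; each row shifts and turns the commanded pose from where the row before left it, along the tool's axes as they then stand; what a row does not reach is not made up. A row lasts 1/8 s, in which the tool goes at most 62.5 mm and 10.7 degrees, less where a joint would pass 70% of its speed; a pose out of reach is approached as far as the arm can. A call with a gripper value outside its range is refused whole. The fingers move at their own pace and stop on an object; "force" is the grip in N (left out, the last holds). Time passes only in rows, so rows that do not move let the fingers close. It gives the time, the measured TCP pose, the force and the opening at its end, in the units of the state.
- state(): the state, without advancing time (a new reading comes with each control period).
- capture(name): name is "side" or "top" or "wrist"; returns a dict with "frame" (384x512x3 uint8, red, green, blue), "mtx" (3x3 intrinsics, pixels), "dist_coeffs" ([k1, k2, p1, p2, k3] as OpenCV has them; the pictures are not rectified), "view" (4x4, takes a point from world to camera coordinates). Camera axes: x right, y up, looking along -z (the intrinsics and any distortion apply to the point x, -y, -z); pixel columns grow to the right and rows downward; lengths in mm; the calibration is good to about 2 mm. A picture is of the moment at which its call begins. There is no depth.
- close_job(): hands the job in, once; it reports no verdict.
The state is a dict: "t": time; "q": joint angles; "qd": joint speeds; "tau": joint torques, N m; "tcp_pos": TCP position; "tool_rot": TCP orientation; "ft_force": force on the tool from outside, world axes, zero at the start; "ft_torque": the same for the moment, N m; "opening": finger opening in mm.
Only numpy, scipy, OpenCV 4.12 (cv2) and the standard library are available. Lean on these libraries where they do the work, as an engineer would, in place of code of your own. Each camera call takes 0.05 s, during which the arm holds its last target.

### The job

The exhaust pipe stub has to be set up in the V-block for drilling: with your fingertips gently roll it along the bench, up the ramp and into the groove of the V-block, then gently push it endways along the groove until its far end rests against the stop plate. Do not grip or lift the pipe, leave the other things on the bench alone, and finish with the pipe at rest and your hand clear of it.

Things in the scene. Friction and masses are not known exactly. Their poses are not given: they have to be found in the camera images.
- pipe: The pipe stub: a plain bright-steel tube, 42 mm outside diameter, 150 mm long, about 0.4 kg, the only pipe lying on its side. Origin on its axis at mid-length (21 mm above the bench at the start); x axis along the pipe, so y and z turn as it rolls. It rolls freely, square to its own axis however it is pushed from behind, coasts a little when let go, and has a smooth, slightly oily surface (friction about 0.35).
- vblock: The V-block: dark steel, bolted to the bench, 150 mm long (x -75 to +75 mm). Origin on the bench under the bottom of its groove; x along the groove, roughly away from the robot; y across it, z up. Its ramp is on the -y side. The pipe starts on the ramp side, y -330 to -210 mm, within 0.07 rad of parallel to the groove, its centre at x -44 to -28 mm (so that it enters short of the stop, clear of the plate).
- crest (a point): Middle of the top edge of the ramp: V-block y = -19 mm, 14 mm above the bench. The plain ramp rises to it from the bench at y = -62 mm; beyond it the groove falls at 30 degrees.
- groove (a point): Where the centre of the pipe must finally be: V-block x = 0, y = 0, 27 mm above the bench. The groove bottom is 3 mm above the bench; its far flank rises at 30 degrees to 29 mm high at y = +45 mm and ends at y = +50 mm. With its far end on the stop, the pipe has its near end flush with the open -x end of the block (x = -75 mm).
- stop_face (a point): Point on the inner face of the stop plate (V-block x = +75 mm, y = 0), 28 mm above the bench: where the middle of the far end of the pipe must come to touch. The bright steel plate stands across the +x end of the block, 12 mm thick, 56 mm high, y from -37 to +53 mm.
- marker_lamp: Bystander, to be left alone: amber round marker lamp, 64 mm across, 36 mm tall, lying on its back. Origin at the centre of its underside.
- collar: Bystander, to be left alone: steel pipe collar (ring) standing on the bench, 56 mm across, 30 mm tall. Origin at the centre of its underside.
- relay: Bystander, to be left alone: small black relay, 34 mm square, 28 mm tall. Origin at the centre of its underside.
- wrench: Bystander, to be left alone: open-ended steel wrench lying flat, 190 mm long. Origin at the centre of its underside.
- screwdriver: Bystander, to be left alone: black-handled screwdriver lying flat, 200 mm long. Origin at the centre of its underside.
- spray: Bystander, to be left alone: white plastic bottle, 68 mm across, 170 mm tall. Origin at the centre of its underside.
- bar_end: Bystander, to be left alone: short dark bar end standing upright, 32 mm across, 60 mm tall. Origin at the centre of its underside.
Mind the look-alikes: they are no part of the job. Leave any pink look-alike of the pipe alone.

How it is judged:
By the outcome, as a careful person would: the job done as asked, in the order asked, and still so for the second after the job is handed in, with the robot touching nothing.
It also fails if it takes over 58 s, if anything falls off the work surface, if the arm or the gripper's body presses on something with over 40 N, if the wrist force passes 120 N, or if a joint passes its speed limit or range.

## Working session

There is one attempt and no reset: what is moved stays moved. The work goes in short steps, Python scripts to look and compute and a tool call to move; the robot and the scene stay as the last step left them, time stands still between calls to the robot, and variables do not carry over. Pictures are saved under pics/ and viewed, and the job is handed in when it is done.

Besides the shell and the picture viewer there is one more tool, called as name(argument=value, ...), one argument or row to a line, values as JSON. step_arm: Moves the arm, as the interface text tells. Its arguments: {"type":"object","properties":{"commands":{"type":"array","items":{"type":"array","items":{"type":"array","items":{"type":"number"}}}},"force":{"type":"number"}},"required":["commands"]}

```bash
mkdir -p pics; ls; python3 - <<'E'
from station import state,capture
import cv2,pickle
s=state();print(s)
for n in("side","top"):
    c=capture(n);pickle.dump(c,open(n+'0.pkl','wb'))
    cv2.imwrite(f'pics/{n}0.png',c['frame'][:,:,::-1]); print(n,c['mtx'],c['dist_coeffs'],c['view'])
E
```

```text
pics
{'t': 0.0, 'q': array([ 5.17770445e+01,  1.04011480e+01,  9.21322554e+01, -6.20450753e-04,
        7.75653796e+01, -1.18214869e+01]), 'qd': array([ 0.02735593, -0.1352252 , -0.0011553 , -0.08898685, -0.01403995,
       -0.04173981]), 'tau': array([ 5.86756469e-04, -4.33870733e+01, -3.41847968e+01,  7.03819538e-02,
        3.85428302e-02, -1.69897439e-04]), 'tcp_pos': array([255.36135241, 514.62608967, 256.81235715]), 'tool_rot': array([-1.79903188e+02, -1.96441629e-02,  1.53598649e+02]), 'ft_force': array([ 0.49653306, -0.11349346, -0.41219003]), 'ft_torque': array([-0.07778678,  0.00510742, -0.00132883]), 'opening': 87.71078172430792}
side [[477.10928742   0.         256.62627928]
 [  0.         477.10928742 194.53750488]
 [  0.           0.           1.        ]] [-0.0014187  0.         0.         0.         0.       ] [[ 6.76355271e-01 -7.36439653e-01 -1.41486450e-02 -4.04065745e+02]
 [ 4.17693747e-01  3.67652014e-01  8.30881418e-01 -2.80143724e+02]
 [-6.06692245e-01 -5.67880827e-01  5.56269616e-01 -1.13803217e+03]
 [ 0.00000000e+00  0.00000000e+00  0.00000000e+00  1.00000000e+00]]
top [[385.95327208   0.         258.32814191]
 [  0.         385.95327208 193.12965972]
 [  0.           0.           1.        ]] [0.01984992 0.         0.         0.         0.        ] [[-2.62220348e-02 -9.99609278e-01  9.67963662e-03 -1.95965609e+01]
 [ 9.98917475e-01 -2.58292591e-02  3.86875748e-02 -5.59652798e+02]
 [-3.84224409e-02  1.06836251e-02  9.99204472e-01 -1.21305460e+03]
 [ 0.00000000e+00  0.00000000e+00  0.00000000e+00  1.00000000e+00]]
```

View pics/side0.png

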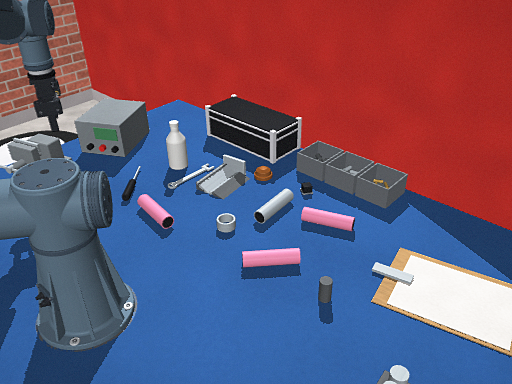

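View pics/top0.png

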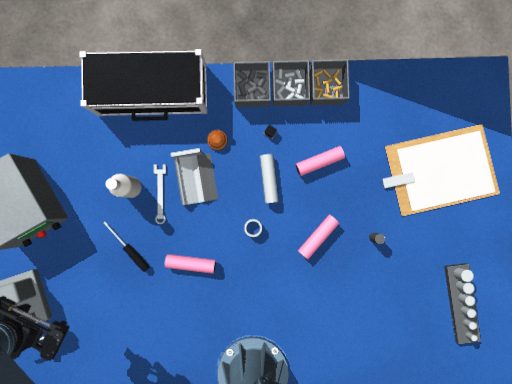

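Side view: candidates for the pipe are bright-steel (274,205), pink (155,211), pink (328,219), pink (271,257). In the top view they are at (269,178) steel, (190,264) pink, (320,161) pink and (319,237) pink. The steel one fits the description. The V-block is at (195,178) top, its ramp on the right, and the stop plate is at its upper end (186,153). I'll check this in a close crop.

```bash
python3 - <<'E'
import cv2,pickle
c=pickle.load(open('top0.pkl','rb'))['frame'][:,:,::-1]
cv2.imwrite('pics/topc.png',cv2.resize(c[140:240,160:290],None,fx=6,fy=6,interpolation=cv2.INTER_CUBIC))
c=pickle.load(open('side0.pkl','rb'))['frame'][:,:,::-1]
cv2.imwrite('pics/sidec.png',cv2.resize(c[145:245,185:315],None,fx=6,fy=6,interpolation=cv2.INTER_CUBIC))
E
```

```text
(no output)
```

View pics/topc.png

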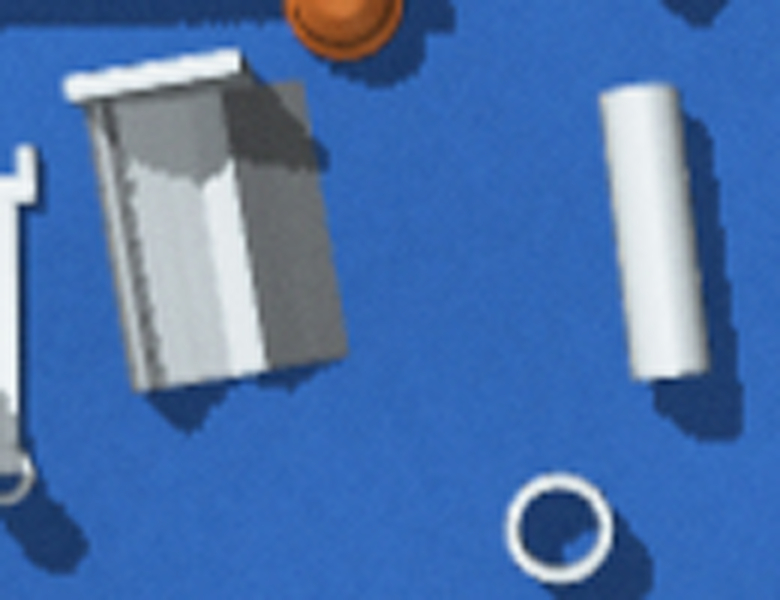

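View pics/sidec.png

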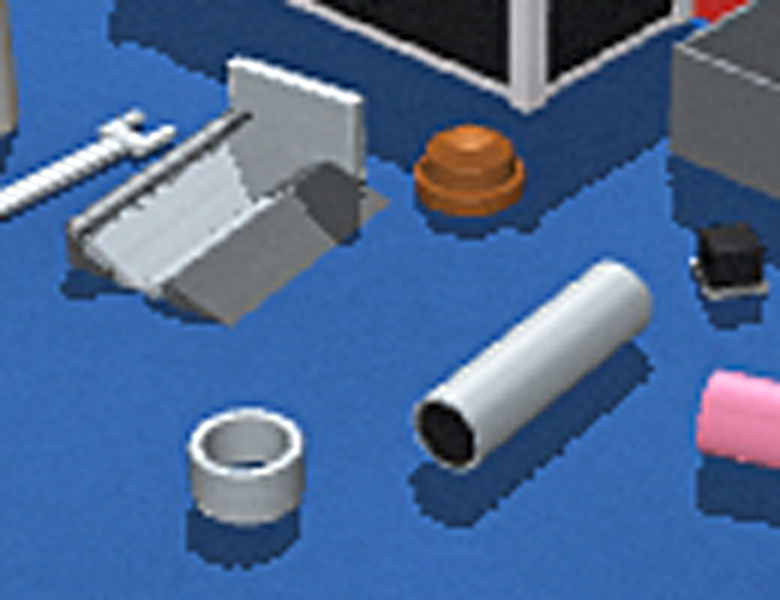

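```bash
cat > h.py <<'E'
import numpy as np,cv2
from scipy.optimize import least_squares
def proj(c,P):
    P=np.atleast_2d(np.asarray(P,float)); V=c['view']
    q=P@V[:3,:3].T+V[:3,3]; q=q*[1,-1,-1]
    return cv2.projectPoints(q.reshape(-1,1,3),np.zeros(3),np.zeros(3),c['mtx'],np.array(c['dist_coeffs'],float))[0].reshape(-1,2)
def T(p,L):
    L=np.atleast_2d(np.asarray(L,float)); c,s=np.cos(p[2]),np.sin(p[2])
    return np.c_[p[0]+c*L[:,0]-s*L[:,1],p[1]+s*L[:,0]+c*L[:,1],L[:,2]]
def uncrop(pts,o,f): return (np.asarray(pts,float)+.5)/f-.5+np.array(o)
def pipehull(c,p,z=21,R=21,Lh=75):
    a=np.linspace(0,2*np.pi,60); L=[]
    for x in(-Lh,Lh): L.append(np.c_[np.full(60,x),R*np.cos(a),z+R*np.sin(a)])
    return cv2.convexHull(proj(c,T(p,np.vstack(L))).astype(np.float32))
E
python3 - <<'E'
from h import *
import pickle
t=pickle.load(open('top0.pkl','rb'));s=pickle.load(open('side0.pkl','rb'))
ut=lambda p:uncrop(p,(160,140),6); us=lambda p:uncrop(p,(185,145),6)
LT=[(-75,-19,14),(-75,-62,0),(75,-62,0),(87,-37,56),(87,53,56),(75,53,56),(75,-37,56)]
PT=ut([(268,368),(348,352),(303,82),(237,48),(63,80),(70,100),(242,68)])
LS=[(-75,-62,0),(-75,-19,14),(75,53,56),(75,-37,56)]
PS=us([(232,322),(165,290),(230,62),(360,99)])
f=lambda p:np.r_[(proj(t,T(p,LT))-PT).ravel(),(proj(s,T(p,LS))-PS).ravel()]
r=least_squares(f,[550,170,0.15]);print('vb',r.x,r.x[2]*57.3);print(r.fun.reshape(-1,2).round(1))
bt=ut([(632,378),(670,380),(708,372),(600,95),(640,86),(677,85),(616,240),(694,230)])
bs=us([(418,415),(440,466),(470,466),(650,310),(610,262),(515,330),(565,385)])
g=lambda p:np.array([cv2.pointPolygonTest(pipehull(t,p),tuple(map(float,q)),True) for q in bt]+[cv2.pointPolygonTest(pipehull(s,p),tuple(map(float,q)),True) for q in bs])
w=least_squares(g,[550,-30,0.1],diff_step=1e-4);print('pipe',w.x,w.x[2]*57.3,w.fun.round(1))
v=r.x;d=w.x[:2]-v[:2];c_,s_=np.cos(v[2]),np.sin(v[2]);print('pipe in vb',c_*d[0]+s_*d[1],-s_*d[0]+c_*d[1],w.x[2]-v[2])
def ray(c,px,z):
    return least_squares(lambda q:(proj(c,[q[0],q[1],z])-px).ravel(),[500,0]).x
print('collar',ray(t,ut([560,528])[0],30),'lamp',ray(t,ut([345,5])[0],20))
for n,p in dict(relay=(270,132),pink1=(320,161),pink2=(319,237),pink3=(190,264),wr=(160,218)).items(): print(n,ray(t,np.array(p),20))
E
```

```text
vb [6.10625922e+02 1.67973258e+02 1.43003181e-01] 8.194082266026612
[[-0.4 -0.1]
 [ 0.1  0.4]
 [-0.1 -0.7]
 [ 0.1 -0.2]
 [-0.1 -0.7]
 [-0.6 -0.1]
 [-0.1  0.3]
 [ 0.2  1.7]
 [ 0.6 -0.7]
 [-0.1  0.8]
 [-0.6  1.7]]
pipe [ 6.03956064e+02 -6.58328166e+01  8.54891465e-02] 4.8985280939118265 [ 0.2 -0.8 -0.3  0.3  0.  -0.6  0.8 -0.6  0.7  0.4  1.1  0.4 -0.7 -0.2
  1.6]
pipe in vb -39.92294689376201 -230.4689261114252 -0.057514034417361026
collar [373.15808298 -12.31310737] lamp [486.79709339  97.2160271 ]
relay [751.29382559 -76.09205581]
pink1 [ 655.1624261 -231.6074245]
pink2 [ 416.03345406 -220.69068873]
pink3 [343.16752574 184.59950944]
wr [488.72897442 275.45797529]
```

The crop confirms the choice: plain bright steel pipe, open near end at crop (446,432), lying on its side on the ramp side. My plan is to use the open fingers, with their line along the pipe, as a flat pusher. First I turn the hand.

step_arm(
  commands=[
    [[0.088,0,0,0,0,0,9.8],[0.088,0,0,0,0,0,9.8],[0.088,0,0,0,0,0,9.8],[0.088,0,0,0,0,0,9.8],[0.088,0,0,0,0,0,9.8]],
  ],
)

```text
t: 0.72
tcp_pos: [255.5, 514.8, 257.2]
tool_rot: [-180.0, 0.0, 104.3]
ft_force: [-0.1, 0.2, -0.3]
opening: 88.1
```

step_arm(
  commands=[
    [[0.088,0,0,0,0,0,9.7]],
  ],
)

```text
t: 0.85
tcp_pos: [255.5, 514.8, 257.1]
tool_rot: [-180.0, 0.0, 94.6]
ft_force: [-0.3, -0.0, 0.9]
opening: 88.0
```

```bash
cat >> h.py <<'E'
VB=np.array([610.6,168.0,0.1430]); PIPE=np.array([604.0,-65.8,0.0855])
def delta(x,y,tip,yaw):
    """tool-frame shift mm to put TCP at x,y with fingertip height tip; turn about tool z to reach tool yaw (deg)"""
    from station import state
    from scipy.spatial.transform import Rotation as Ro
    s=state();R=Ro.from_euler('xyz',s['tool_rot'],degrees=True)
    d=R.inv().apply(np.array([x,y,tip+19])-s['tcp_pos'])
    print('t',round(s['t'],2),'tcp',s['tcp_pos'].round(1),'rot',s['tool_rot'].round(2),'F',s['ft_force'].round(1),'open',round(s['opening'],1))
    print('delta mm',d.round(1),'turn z',round(-(yaw-s['tool_rot'][2]),2))
E
python3 - <<'E'
from h import *
p=T(PIPE,(0,-65,0))[0];print(p);delta(p[0],p[1],110,94.9)
E
```

```text
[ 609.55073136 -130.56256157    0.        ]
t 0.85 tcp [255.5 514.8 257.1] rot [-1.7996e+02  5.0000e-02  9.4580e+01] F [-0.3 -0.   0.9] open 88.0
delta mm [-671.4  301.5  128.5] turn z -0.32
```

step_arm(
  commands=[
    [[0.088,-0.048,0.0215,0,0,0,0],[0.088,-0.048,0.0215,0,0,0,0],[0.088,-0.048,0.0215,0,0,0,0],[0.088,-0.048,0.0215,0,0,0,0],[0.088,-0.048,0.0215,0,0,0,0]],
  ],
)

```text
t: 1.48
tcp_pos: [383.6, 283.5, 257.5]
tool_rot: [-180.0, 0.0, 94.9]
ft_force: [0.5, 0.3, -0.4]
opening: 88.2
```

step_arm(
  commands=[
    [[0.088,-0.048,0.0215,0,0,0,0],[0.088,-0.048,0.0215,0,0,0,0],[0.088,-0.048,0.0215,0,0,0,0],[0.088,-0.048,0.0215,0,0,0,0],[0.088,-0.048,0.0215,0,0,0,0]],
  ],
)

```text
t: 2.1
tcp_pos: [511.3, 53.5, 257.5]
tool_rot: [-180.0, -0.0, 94.9]
ft_force: [0.2, -0.2, -0.1]
opening: 87.8
```

step_arm(
  commands=[
    [[0.088,-0.048,0.0215,0,0,0,0],[0.088,-0.048,0.0215,0.03,0,0,0],[0.088,-0.048,0.0215,0.04,0,0,0],[0.088,-0.048,0.0215,0.04,0,0,0],[0.088,0,0,0,0,0,0]],
  ],
)

```text
t: 2.72
tcp_pos: [608.1, -126.0, 146.1]
tool_rot: [-179.5, -0.2, 94.7]
ft_force: [-0.3, 1.0, -0.3]
opening: 88.1
```

```bash
python3 - <<'E'
from h import *
p=T(PIPE,(0,-65,0))[0];delta(p[0],p[1],16,94.9)
E
```

```text
t 2.73 tcp [ 608.1 -126.   146.1] rot [-179.53   -0.21   94.68] F [-0.3  1.  -0.3] open 88.1
delta mm [ -5.1   1.9 111.1] turn z -0.22
```

step_arm(
  commands=[
    [[0.088,0,0,0.03,0,0,0],[0.088,0,0,0.03,0,0,0],[0.088,0,0,0.025,0,0,0],[0.088,0,0,0.015,0,0,0],[0.088,0,0,0,0,0,0]],
  ],
)

```text
t: 3.35
tcp_pos: [609.6, -123.1, 51.7]
tool_rot: [-179.9, -0.0, 94.9]
ft_force: [0.1, 0.8, -0.3]
opening: 87.7
```

```bash
python3 - <<'E'
from h import *
from station import capture
p=T(PIPE,(0,-30,0))[0];delta(p[0],p[1],16,94.9)
c=capture('wrist');cv2.imwrite('pics/w1.png',c['frame'][:,:,::-1])
c=capture('top');f=c['frame'][:,:,::-1][130:250,160:320];cv2.imwrite('pics/t1.png',cv2.resize(f,None,fx=5,fy=5,interpolation=2))
E
```

```text
t 3.35 tcp [ 609.6 -123.1   51.7] rot [-1.7993e+02 -4.0000e-02  9.4930e+01] F [ 0.1  0.8 -0.3] open 87.7
delta mm [27.5 -0.7 16.7] turn z 0.03
```

View pics/w1.png

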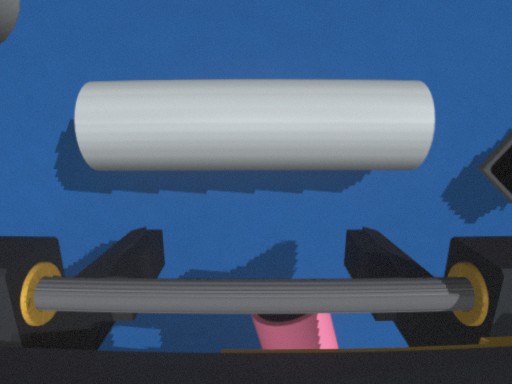

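View pics/t1.png

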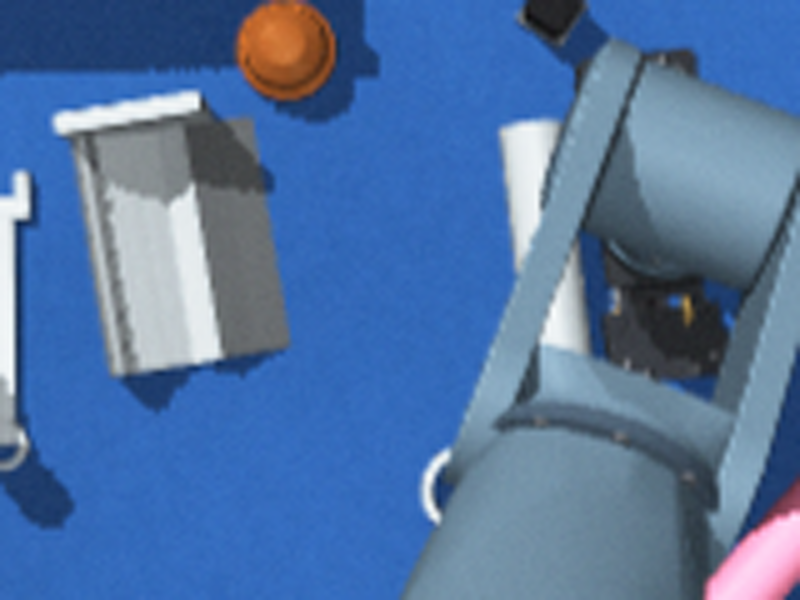

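Wrist view: the pipe lies level across rows 80–170, so it is parallel to the fingers, with free bench between them. The pink end at (290,315) stays between the fingers and below the body. The relay at (500,170) is clear of the pipe. I lower the hand and approach.

step_arm(
  commands=[
    [[0.088,0,0,0.01,0,0,0],[0.088,0.008,0,0.007,0,0,0],[0.088,0.008,0,0,0,0,0],[0.088,0.005,0,0,0,0,0],[0.088,0.004,0,0,0,0,0]],
  ],
)

```text
t: 4.08
tcp_pos: [608.2, -98.4, 35.3]
tool_rot: [180.0, 0.0, 94.9]
ft_force: [0.6, -0.1, 0.0]
opening: 87.7
```

step_arm(
  commands=[
    [[0.088,0.004,0,0,0,0,-0.3],[0.088,0.004,0,0,0,0,-0.3],[0.088,0.004,0,0,0,0,-0.3],[0.088,0.004,0,0,0,0,-0.3],[0.088,0.004,0,0,0,0,-0.3]],
  ],
)

```text
t: 4.7
tcp_pos: [606.1, -78.8, 35.0]
tool_rot: [-180.0, -0.0, 96.4]
ft_force: [0.2, -0.2, 0.2]
opening: 88.0
```

```bash
python3 - <<'E'
from h import *
from station import capture
p=T(VB,(-35,-60,0))[0];delta(p[0],p[1],18,98.2)
c=capture('wrist');cv2.imwrite('pics/w2.png',c['frame'][:,:,::-1])
E
```

```text
t 4.7 tcp [606.1 -78.8  35. ] rot [-180.     -0.     96.42] F [ 0.2 -0.2  0.2] open 88.0
delta mm [183.7  -1.   -2. ] turn z -1.78
```

View pics/w2.png

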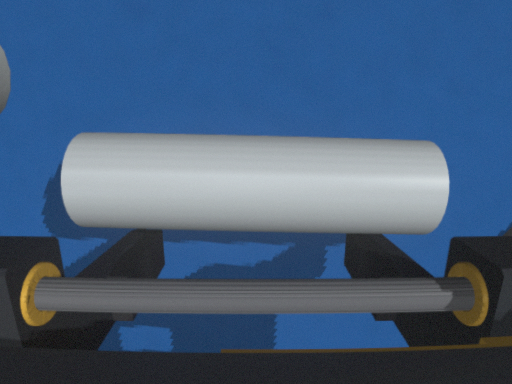

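Both fingertips are right behind the pipe, which is rolling ahead and sits about 1° off the finger line. I keep pushing while turning the rest of the way.

step_arm(
  commands=[
    [[0.088,0.005,0,0,0,0,-0.2],[0.088,0.005,0,0,0,0,-0.2],[0.088,0.005,0,0,0,0,-0.2],[0.088,0.005,0,0,0,0,-0.2],[0.088,0.005,0,0,0,0,-0.2]],
  ],
)

```text
t: 5.38
tcp_pos: [603.1, -53.8, 35.0]
tool_rot: [180.0, 0.0, 97.4]
ft_force: [-1.0, 0.2, 0.2]
opening: 88.0
```

step_arm(
  commands=[
    [[0.088,0.005,0,0,0,0,-0.2],[0.088,0.005,0,0,0,0,-0.2],[0.088,0.005,0,0,0,0,-0.2],[0.088,0.005,0,0,0,0,-0.2],[0.088,0.005,0,0,0,0,0]],
  ],
)

```text
t: 6.0
tcp_pos: [599.7, -29.1, 35.0]
tool_rot: [-180.0, -0.0, 98.2]
ft_force: [-0.6, -0.9, 0.4]
opening: 88.0
```

step_arm(
  commands=[
    [[0.088,0.005,0,0,0,0,0],[0.088,0.005,0,0,0,0,0],[0.088,0.005,0,0,0,0,0],[0.088,0.005,0,0,0,0,0],[0.088,0.005,0,0,0,0,0]],
  ],
)

```text
t: 6.62
tcp_pos: [596.2, -4.4, 35.1]
tool_rot: [180.0, 0.0, 98.2]
ft_force: [-0.4, -0.0, -0.2]
opening: 88.3
```

```bash
python3 - <<'E'
from h import *
from station import capture
p=T(VB,(-35,-60,0))[0];delta(p[0],p[1],18,98.2)
c=capture('wrist');a=c['frame'][:,:,::-1]
c=capture('side');f=c['frame'][:,:,::-1][120:240,180:340];f=cv2.resize(f,(512,384),interpolation=2)
cv2.imwrite('pics/ws3.png',cv2.resize(np.hstack([a,f]),(800,300)))
E
```

```text
t 6.62 tcp [596.2  -4.4  35.1] rot [180.    0.   98.2] F [-0.4 -0.  -0.2] open 88.3
delta mm [108.5   3.8  -1.9] turn z -0.0
```

View pics/ws3.png

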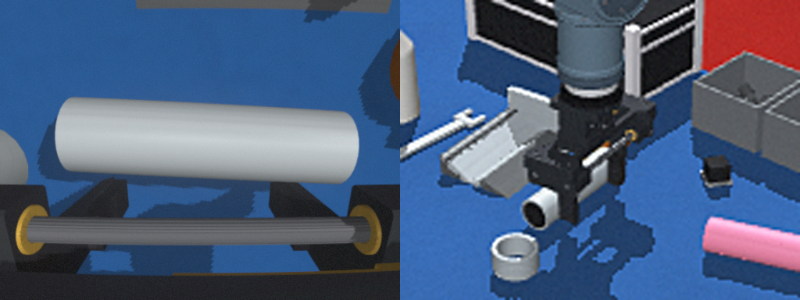

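Wrist view: the far (right) end is touching its finger, and the near end leads by about 2.5°. The ramp foot should square it up. I carry on to the ramp.

step_arm(
  commands=[
    [[0.088,0.005,0,0,0,0,0],[0.088,0.005,0,0,0,0,0],[0.088,0.005,0,0,0,0,0],[0.088,0.005,0,0,0,0,0],[0.088,0.005,0,0,0,0,0]],
  ],
)

```text
t: 7.35
tcp_pos: [592.6, 20.5, 35.0]
tool_rot: [-180.0, -0.0, 98.2]
ft_force: [-0.3, -0.7, 0.4]
opening: 88.3
```

step_arm(
  commands=[
    [[0.088,0.005,0,0,0,0,0],[0.088,0.005,0,0,0,0,0],[0.088,0.005,0,0,0,0,0],[0.088,0.005,0,0,0,0,0],[0.088,0.004,0,0,0,0,0]],
  ],
)

```text
t: 7.98
tcp_pos: [589.1, 44.2, 35.0]
tool_rot: [-180.0, -0.0, 98.2]
ft_force: [0.2, 0.4, -0.3]
opening: 88.4
```

step_arm(
  commands=[
    [[0.088,0.004,0,0,0,0,0],[0.088,0.004,0,0,0,0,0],[0.088,0.004,0,0,0,0,0],[0.088,0.004,0,0,0,0,0],[0.088,0.003,0,0,0,0,0]],
  ],
)

```text
t: 8.6
tcp_pos: [586.4, 62.9, 35.0]
tool_rot: [-180.0, -0.0, 98.2]
ft_force: [1.5, 0.3, 0.2]
opening: 88.1
```

```bash
cat >> h.py <<'E'
def look(n):
    from station import capture
    c=capture('wrist');a=c['frame'][:,:,::-1]
    c=capture('side');f=c['frame'][:,:,::-1][120:240,180:340];f=cv2.resize(f,(512,384),interpolation=2)
    cv2.imwrite(f'pics/{n}.png',cv2.resize(np.hstack([a,f]),(800,300)))
E
python3 - <<'E'
from h import *
p=T(VB,(-35,-60,0))[0];delta(p[0],p[1],18,98.2)
look('ws4')
E
```

```text
t 8.6 tcp [586.4  62.9  35. ] rot [-179.99   -0.     98.2 ] F [1.5 0.3 0.2] open 88.1
delta mm [40.5  3.9 -2. ] turn z 0.0
```

View pics/ws4.png

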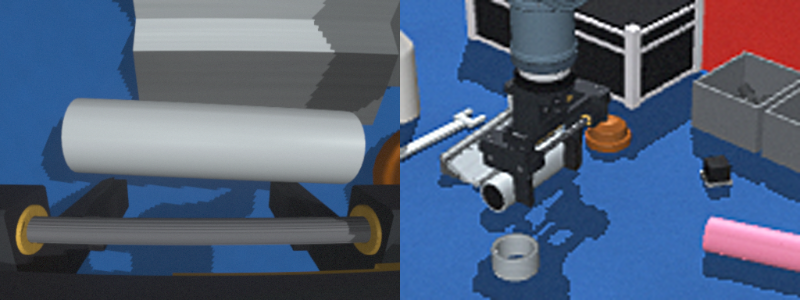

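```bash
python3 - <<'E'
from h import *
import pickle
t=pickle.load(open('top0.pkl','rb'))
for n,px,z in(('lamp',(217,140),30),('collar',(253.2,228),30)):
    q=least_squares(lambda q:(proj(t,[q[0],q[1],z])-px).ravel(),[500,0]).x
    d=q-VB[:2];c,s=np.cos(VB[2]),np.sin(VB[2]);print(n,q,'vb',c*d[0]+s*d[1],c*d[1]-s*d[0])
E
```

```text
lamp [728.11153668  91.13504652] vb 105.35782090097025 -92.82732303149751
collar [450.13890638 -15.16683385] vb -184.92693189273282 -158.42942104225966
```

step_arm(
  commands=[
    [[0.088,0.003,0,-0.0005,0,0,0],[0.088,0.003,0,-0.0005,0,0,0],[0.088,0.003,0,-0.0005,0,0,0],[0.088,0.003,0,-0.0005,0,0,0],[0.088,0.003,0,-0.0005,0,0,0]],
  ],
)

```text
t: 9.32
tcp_pos: [586.0, 75.6, 39.0]
tool_rot: [179.9, 0.2, 98.2]
ft_force: [0.9, -9.8, 7.1]
opening: 87.8
```

step_arm(
  commands=[
    [[0.088,0.003,0,-0.0005,0,0,0],[0.088,0.003,0,-0.0005,0,0,0],[0.088,0.003,0,-0.0005,0,0,0],[0.088,0.003,0,-0.0005,0,0,0],[0.088,0.003,0,-0.0005,0,0,0]],
  ],
)

```text
t: 9.95
tcp_pos: [585.0, 89.9, 42.3]
tool_rot: [179.7, 0.3, 98.2]
ft_force: [1.9, -11.6, 8.4]
opening: 87.9
```

```bash
python3 - <<'E'
from h import *
p=T(VB,(-35,-49,0))[0];delta(p[0],p[1],22,98.2)
look('ws5')
E
```

```text
t 9.95 tcp [585.   89.9  42.3] rot [179.72   0.25  98.17] F [  1.9 -11.6   8.4] open 87.9
delta mm [24.7  1.5  1.2] turn z -0.03
```

View pics/ws5.png

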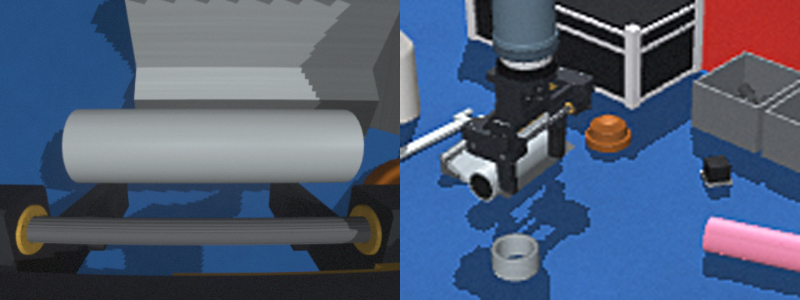

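The pipe has squared up, is touching both fingers and is climbing (about 14 N). I continue and lift a little with it.

step_arm(
  commands=[
    [[0.088,0.003,0,-0.0007,0,0,0],[0.088,0.003,0,-0.0007,0,0,0],[0.088,0.003,0,-0.0007,0,0,0],[0.088,0.003,0,-0.0007,0,0,0],[0.088,0.003,0,-0.0007,0,0,0]],
  ],
)

```text
t: 10.68
tcp_pos: [582.9, 104.8, 45.8]
tool_rot: [179.7, 0.2, 98.2]
ft_force: [2.1, -11.9, 7.6]
opening: 88.2
```

step_arm(
  commands=[
    [[0.088,0.002,0,0,0,0,0],[0.088,0.002,0,0,0,0,0],[0.088,0.002,0,0,0,0,0]],
  ],
)

```text
t: 11.05
tcp_pos: [580.3, 112.5, 44.4]
tool_rot: [179.9, 0.0, 98.2]
ft_force: [0.6, -0.9, 0.6]
opening: 88.1
```

```bash
python3 - <<'E'
from h import *
p=T(VB,(-35,-49,0))[0];delta(p[0],p[1],22,98.2)
look('ws6')
E
```

```text
t 11.05 tcp [580.3 112.5  44.4] rot [1.7989e+02 5.0000e-02 9.8160e+01] F [ 0.6 -0.9  0.6] open 88.1
delta mm [1.6 2.9 3.4] turn z -0.04
```

View pics/ws6.png

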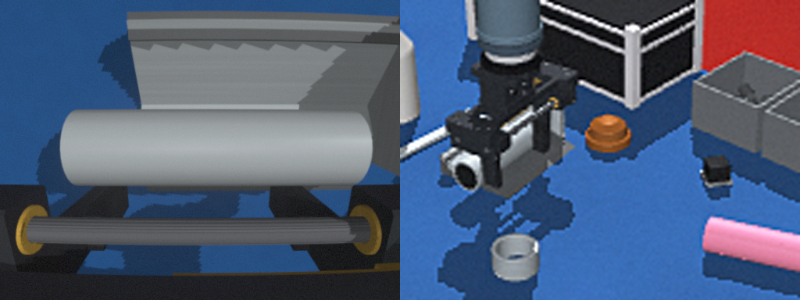

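At the crest; the force has dropped. A few gentle millimetres more.

step_arm(
  commands=[
    [[0.088,0.002,0,0,0,0,0],[0.088,0.002,0,0,0,0,0],[0.088,0.001,0,0,0,0,0],[0.088,0,0,0,0,0,0],[0.088,0,0,0,0,0,0]],
  ],
)

```text
t: 11.78
tcp_pos: [578.5, 118.1, 43.5]
tool_rot: [-180.0, -0.0, 98.2]
ft_force: [-0.1, 0.3, -0.5]
opening: 87.8
```

```bash
python3 - <<'E'
from h import *
p=T(VB,(-35,-49,0))[0];delta(p[0],p[1],22,98.2)
look('ws7')
E
```

```text
t 11.78 tcp [578.5 118.1  43.5] rot [-180.    -0.    98.2] F [-0.1  0.3 -0.5] open 87.8
delta mm [-4.2  3.9  2.5] turn z 0.0
```

View pics/ws7.png

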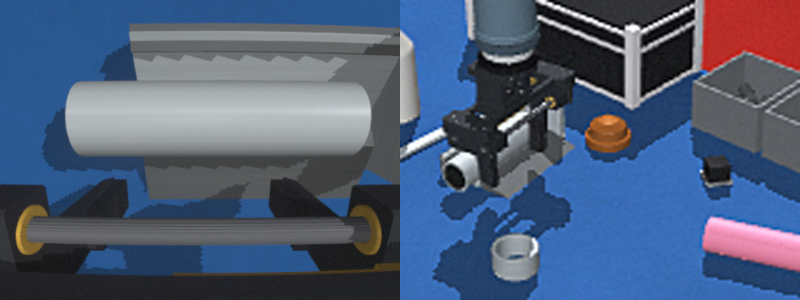

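The pipe has dropped into the groove. I back off, then rise.

step_arm(
  commands=[
    [[0.088,-0.01,0,0,0,0,0],[0.088,-0.015,0,-0.01,0,0,0],[0.088,-0.015,0,-0.03,0,0,0],[0.08,-0.005,0,-0.04,0,0,0],[0.06,0,0,-0.04,0,0,0]],
  ],
)

```text
t: 12.5
tcp_pos: [585.2, 71.7, 165.4]
tool_rot: [180.0, 0.0, 98.1]
ft_force: [0.8, 0.3, -0.0]
opening: 72.2
```

step_arm(
  commands=[
    [[0.025,0,-0.05,0,0,0,9.5],[0.025,0,0,0,0,0,9.5],[0.025,0,0,0,0,0,9.5],[0.025,0,0,0,0,0,9.5],[0.025,0,0,0,0,0,9.5]],
  ],
)

```text
t: 13.12
tcp_pos: [535.8, 65.2, 164.5]
tool_rot: [179.9, -0.0, 50.3]
ft_force: [0.2, -0.5, -0.0]
opening: 25.2
```

```bash
python3 - <<'E'
from h import *
from station import capture
p=T(VB,(-140,0,0))[0];print(p);delta(p[0],p[1],110,8.2)
for n,o in(('top',(150,130)),('side',(170,130))):
    c=capture(n);f=c['frame'][:,:,::-1][o[1]:o[1]+100,o[0]:o[0]+130];cv2.imwrite(f'pics/{n}8.png',cv2.resize(f,None,fx=6,fy=6,interpolation=2))
E
```

```text
[472.02899239 148.04816177   0.        ]
t 13.12 tcp [535.8  65.2 164.5] rot [ 1.7994e+02 -3.0000e-02  5.0330e+01] F [ 0.2 -0.5 -0. ] open 25.2
delta mm [  23.  -102.    35.4] turn z 42.13
```

View pics/top8.png

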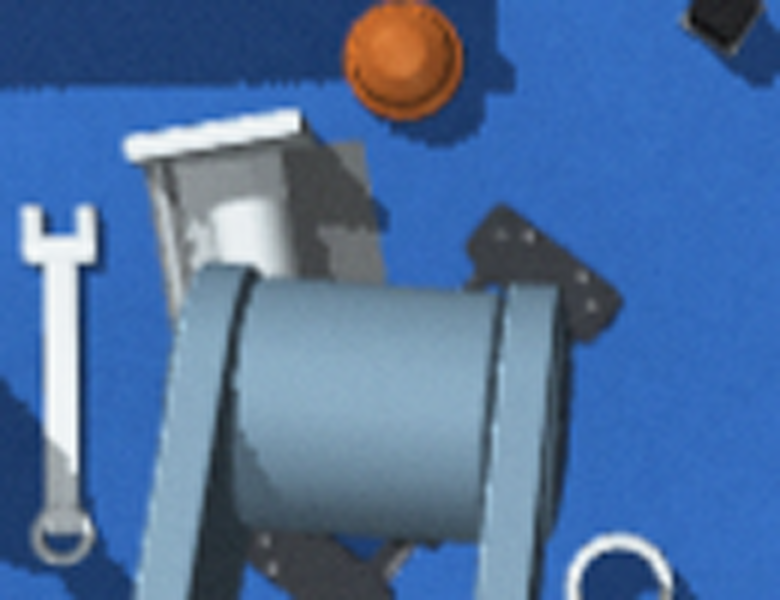

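View pics/side8.png

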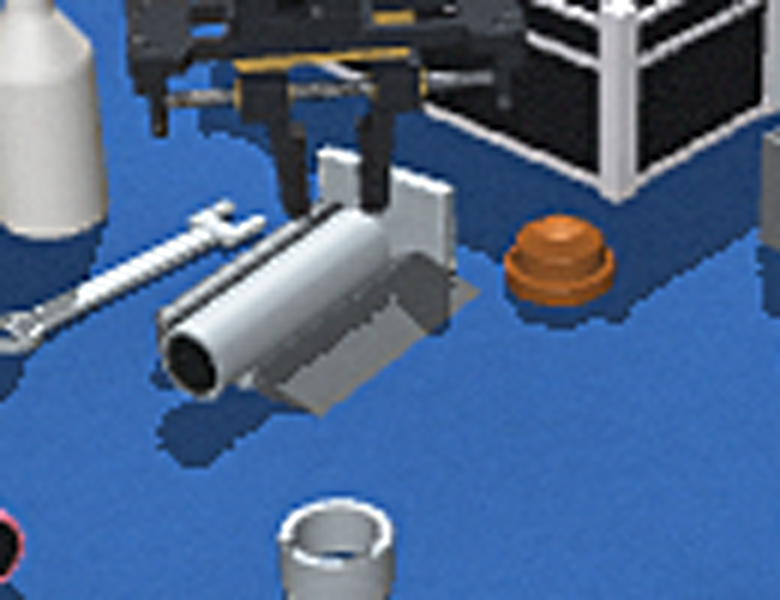

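step_arm(
  commands=[
    [[0.025,0.0115,-0.051,0,0,0,0],[0.025,0.0115,-0.051,0,0,0,10.5],[0.025,0,0,0,0,0,10.5],[0.025,0,0,0,0,0,10.5],[0.025,0,0,0,0,0,10.5]],
  ],
)

```text
t: 13.85
tcp_pos: [471.3, 148.5, 164.1]
tool_rot: [180.0, -0.0, 8.6]
ft_force: [-0.0, 0.7, 0.2]
opening: 24.9
```

step_arm(
  commands=[
    [[0.025,0,0,0.035,0,0,0],[0.025,0,0,0.03,0,0,0],[0.025,0,0,0,0,0,0]],
  ],
)

```text
t: 14.22
tcp_pos: [469.5, 148.2, 97.0]
tool_rot: [-180.0, 0.3, 8.8]
ft_force: [-0.6, -0.2, 0.7]
opening: 25.1
```

```bash
python3 - <<'E'
from h import *
from station import capture
p=T(VB,(-140,0,0))[0];delta(p[0],p[1],18,8.2)
import numpy as np
for n in('side','top'):
    c=capture(n)
    if n=='side': print('near end x', least_squares(lambda q:(proj(c,T(VB,(q[0],q[1],27)))-uncrop([(192,363)],(170,130),6)).ravel(),[-100,0]).x)
    o=(150,130) if n=='top' else (170,130)
    f=c['frame'][:,:,::-1][o[1]:o[1]+100,o[0]:o[0]+130];cv2.imwrite(f'pics/{n}9.png',cv2.resize(f,None,fx=6,fy=6,interpolation=2))
c=capture('wrist');cv2.imwrite('pics/w9.png',c['frame'][:,:,::-1])
E
```

```text
t 14.22 tcp [469.5 148.2  97. ] rot [-179.98    0.26    8.83] F [-0.6 -0.2  0.7] open 25.1
delta mm [ 2.8  0.5 60. ] turn z 0.63
near end x [-99.72110442   5.17559084]
```

View pics/w9.png

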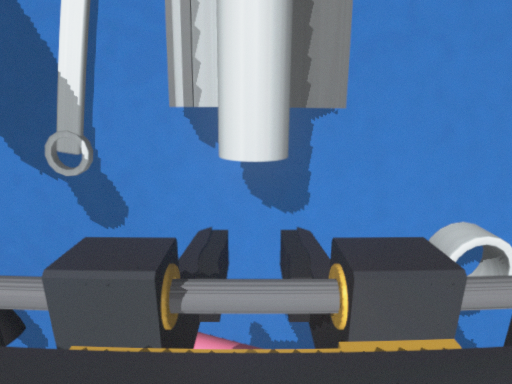

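View pics/side9.png

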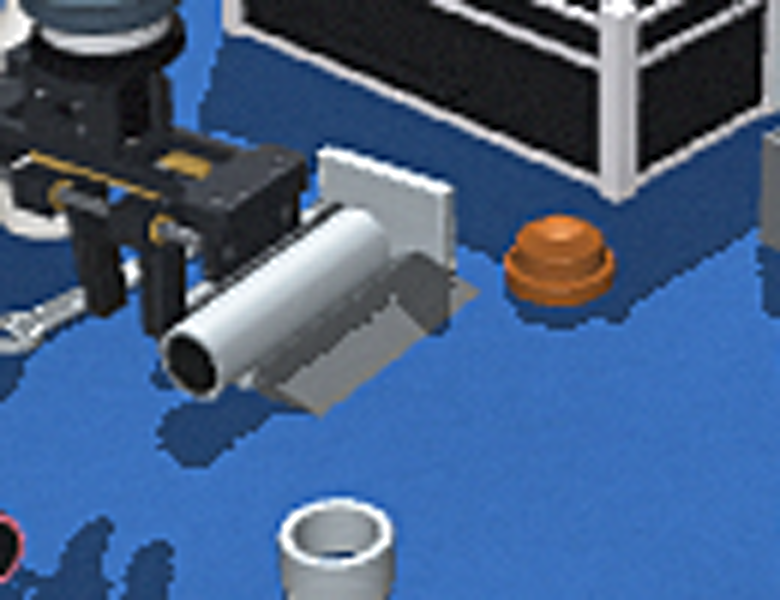

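Wrist view: the pipe axis is at column 254 and the fingers are symmetric about 254. The near end is about 25 mm short of flush (x ≈ -100), and the wrench and collar are clear. I lower the hand and approach.

step_arm(
  commands=[
    [[0.025,0,0,0.025,0,0,0.4],[0.025,0,0,0.02,0,0,0],[0.025,0,0,0.014,0,0,0],[0.025,0.005,0,0,0,0,0],[0.025,0.008,0,0,0,0,0]],
  ],
)

```text
t: 15.0
tcp_pos: [485.2, 150.8, 40.5]
tool_rot: [180.0, -0.1, 8.3]
ft_force: [-0.1, 0.0, 0.3]
opening: 24.9
```

```bash
python3 - <<'E'
from h import *
p=T(VB,(-84,0,0))[0];delta(p[0],p[1],18,8.2)
E
```

```text
t 15.0 tcp [485.2 150.8  40.5] rot [ 1.7999e+02 -9.0000e-02  8.3100e+00] F [-0.1  0.   0.3] open 24.9
delta mm [42.6  0.9  3.6] turn z 0.11
```

step_arm(
  commands=[
    [[0.025,0.004,0,0.003,0,0,0],[0.025,0.004,0,0,0,0,0],[0.025,0.003,0,0,0,0,0],[0.025,0.003,0,0,0,0,0],[0.025,0.003,0,0,0,0,0]],
  ],
)

```text
t: 15.62
tcp_pos: [500.0, 153.1, 36.3]
tool_rot: [-180.0, 0.1, 8.3]
ft_force: [-3.1, -1.5, 2.0]
opening: 25.3
```

step_arm(
  commands=[
    [[0.025,0.003,0,0,0,0,0],[0.025,0.003,0,0,0,0,0],[0.025,0.003,0,0,0,0,0],[0.025,0.003,0,0,0,0,0],[0.025,0.002,0,0,0,0,0]],
  ],
)

```text
t: 16.25
tcp_pos: [514.8, 155.2, 36.5]
tool_rot: [-180.0, -0.0, 8.3]
ft_force: [-2.3, -0.6, -1.2]
opening: 25.2
```

```bash
python3 - <<'E'
from h import *
p=T(VB,(-84,0,0))[0];delta(p[0],p[1],18,8.2)
from station import capture
c=capture('wrist');cv2.imwrite('pics/w10.png',c['frame'][:,:,::-1])
E
```

```text
t 16.25 tcp [514.8 155.2  36.5] rot [-180.    -0.     8.3] F [-2.3 -0.6 -1.2] open 25.2
delta mm [12.6  1.  -0.5] turn z 0.1
```

View pics/w10.png

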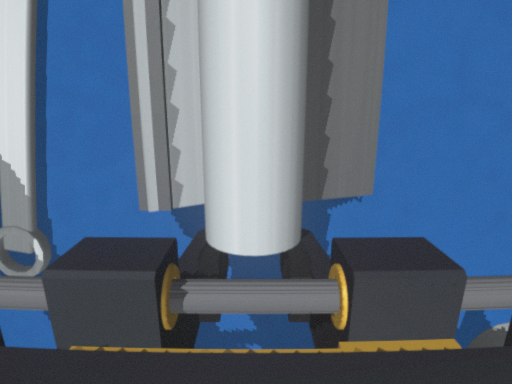

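In contact at about 2 N and sliding well. About 12 mm to go, so I slow down and watch the force.

step_arm(
  commands=[
    [[0.025,0.002,0,0,0,0,0],[0.025,0.002,0,0,0,0,0],[0.025,0.002,0,0,0,0,0],[0.025,0.0015,0,0,0,0,0],[0.025,0.001,0,0,0,0,0]],
  ],
)

```text
t: 16.92
tcp_pos: [523.2, 156.4, 36.6]
tool_rot: [180.0, -0.0, 8.3]
ft_force: [-1.7, 0.5, -0.4]
opening: 25.1
```

step_arm(
  commands=[
    [[0.025,0.001,0,0,0,0,0],[0.025,0.001,0,0,0,0,0]],
  ],
)

```text
t: 17.18
tcp_pos: [525.1, 156.7, 36.5]
tool_rot: [180.0, 0.0, 8.3]
ft_force: [-2.1, -1.2, -0.1]
opening: 24.9
```

step_arm(
  commands=[
    [[0.025,0.001,0,0,0,0,0]],
  ],
)

```text
t: 17.3
tcp_pos: [526.0, 156.8, 36.5]
tool_rot: [180.0, 0.0, 8.3]
ft_force: [-4.2, 0.5, 1.0]
opening: 24.7
```

step_arm(
  commands=[
    [[0.025,0.001,0,0,0,0,0]],
  ],
)

```text
t: 17.42
tcp_pos: [526.2, 156.9, 36.4]
tool_rot: [180.0, 0.1, 8.3]
ft_force: [-6.5, -1.4, 3.9]
opening: 25.0
```

The TCP has stalled and the force is rising, which suggests the stop. One small confirming push, then a hold.

step_arm(
  commands=[
    [[0.025,0.0007,0,0,0,0,0],[0.025,0,0,0,0,0,0]],
  ],
)

```text
t: 17.68
tcp_pos: [526.3, 156.9, 36.3]
tool_rot: [180.0, 0.2, 8.3]
ft_force: [-7.4, -2.1, 4.5]
opening: 25.0
```

```bash
python3 - <<'E'
from h import *
p=T(VB,(-84,0,0))[0];delta(p[0],p[1],18,8.2)
from station import capture
c=capture('side');o=(170,130);f=c['frame'][:,:,::-1][o[1]:o[1]+100,o[0]:o[0]+130];cv2.imwrite('pics/side11.png',cv2.resize(f,None,fx=6,fy=6,interpolation=2))
E
```

```text
t 17.68 tcp [526.3 156.9  36.3] rot [180.     0.2    8.32] F [-7.4 -2.1  4.5] open 25.0
delta mm [ 1.   1.  -0.7] turn z 0.12
```

View pics/side11.png

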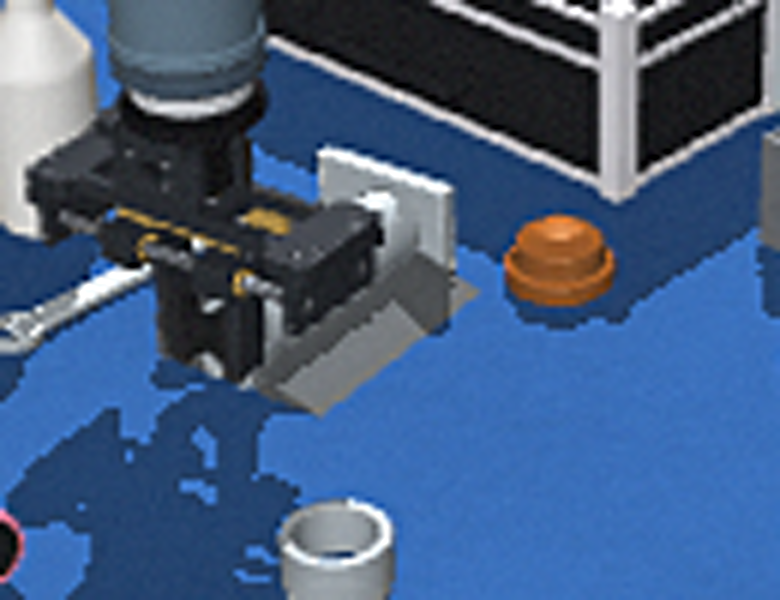

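At the stop: the TCP is within 1 mm of the expected flush position and takes 7 N without moving. I retreat straight back, then up.

step_arm(
  commands=[
    [[0.025,-0.002,0,0,0,0,0],[0.025,-0.006,0,0,0,0,0],[0.025,-0.015,0,0,0,0,0],[0.025,-0.02,0,0,0,0,0],[0.025,-0.015,0,-0.01,0,0,0]],
  ],
)

```text
t: 18.35
tcp_pos: [469.4, 148.5, 46.2]
tool_rot: [-180.0, 0.0, 8.3]
ft_force: [0.3, -0.1, -0.6]
opening: 25.0
```

step_arm(
  commands=[
    [[0.025,0,0,-0.03,0,0,0],[0.025,0,0,-0.04,0,0,0],[0.025,-0.03,0,-0.04,0,0,0],[0.025,-0.03,0,-0.03,0,0,0],[0.025,0,0,0,0,0,0]],
  ],
)

```text
t: 18.98
tcp_pos: [411.6, 140.2, 189.1]
tool_rot: [180.0, -0.4, 8.3]
ft_force: [0.1, 0.0, 0.2]
opening: 25.0
```

step_arm(
  commands=[
    [[0.025,0,0,0,0,0,0],[0.025,0,0,0,0,0,0]],
  ],
)

```text
t: 19.23
tcp_pos: [411.0, 140.0, 185.5]
tool_rot: [-180.0, 0.1, 8.3]
ft_force: [-0.4, 0.3, 0.4]
opening: 24.8
```

```bash
python3 - <<'E'
from h import *
p=T(VB,(-84,0,0))[0];delta(p[0],p[1],18,8.2)
from station import capture
for n,o in(('top',(150,130)),('side',(170,130))):
    c=capture(n);f=c['frame'][:,:,::-1][o[1]:o[1]+100,o[0]:o[0]+130].copy()
    f=cv2.resize(f,None,fx=6,fy=6,interpolation=2)
    h=(pipehull(c,VB,z=27)-o+.5)*6-.5
    cv2.polylines(f,[h.round().astype(np.int32)],True,(0,0,255),1)
    cv2.imwrite(f'pics/{n}12.png',f)
E
```

```text
t 19.23 tcp [411.  140.  185.5] rot [-1.7999e+02  9.0000e-02  8.2900e+00] F [-0.4  0.3  0.4] open 24.8
delta mm [117.7   0.9 148.3] turn z 0.09
```

View pics/top12.png

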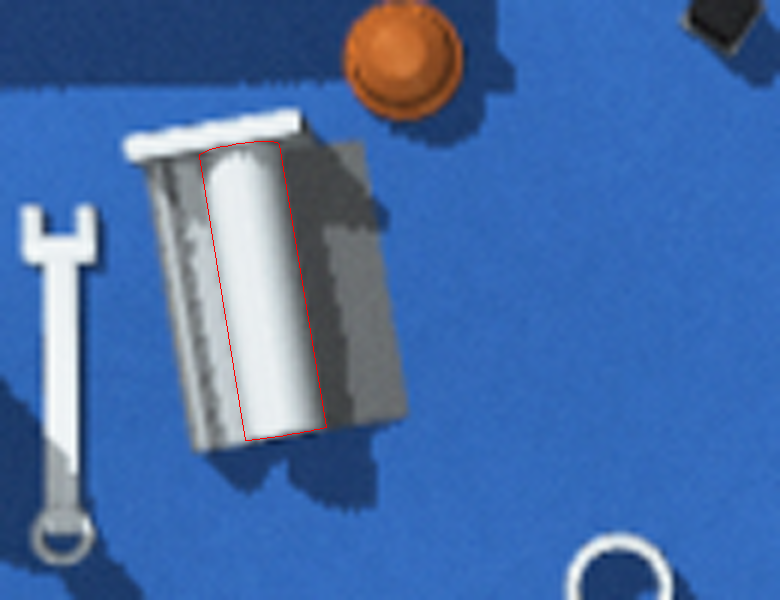

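View pics/side12.png

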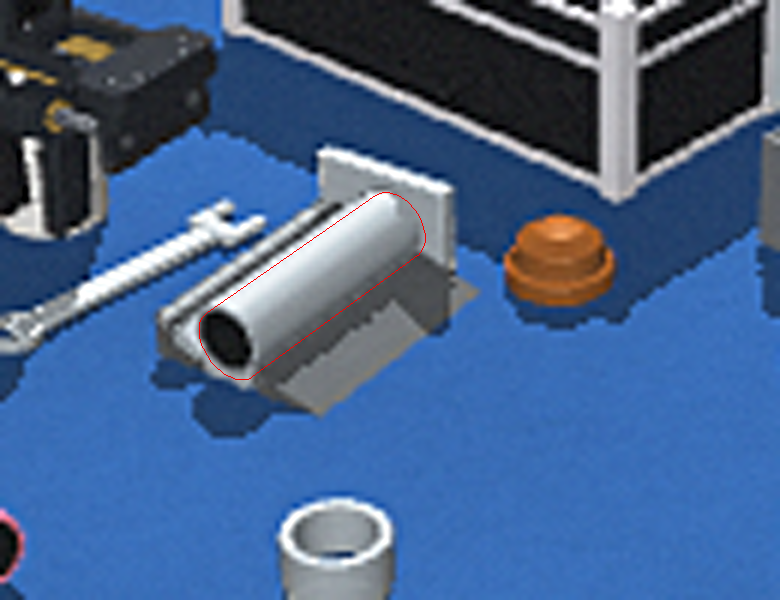

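The pipe matches the target outline in both views. In the top view its near end is flush at (285,434) and its far end is at the plate (240,147). The bystanders have not moved and the hand is clear.

```bash
python3 -c "
from station import close_job
print(close_job())"
```

```text
the job is handed in; nothing more can be done
None
```

The pipe is lying in the V-block groove with its far end against the stop plate, and I handed the job in at about 19.3 s.

**What I did:** I rolled it with the open fingertips along the bench, up the ramp and into the groove. Then I pushed it about 25 mm endways with the fingertips until it stopped. I never gripped or lifted it. The highest force I read was about 14 N, while it climbed the ramp, and about 9 N at the stop.

**Last checks:**
- **Position:** in both the top and side pictures, the pipe matches the outline drawn for the target position, to within about 2 mm. Its near end is flush with the open end of the block.
- **Stop contact:** at the end of the push the force rose from about 2 N to 7 N or more while the hand stopped moving. The hand was then within 1 mm of where flush should be.
- **Surroundings:** in these close-ups the lamp, collar, relay and wrench look undisturbed. The screwdriver, spray bottle, bar end and pink pipes were mostly out of frame, so I did not check them again. The hand is well clear and the force reading is near zero.

**What differed from plan:** turning the hand hardly changed the pipe's angle on the bench. It reached the ramp about 2–3° off and squared itself there. No check failed.

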